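# Switch the bench supply's slotted mode selector with the flat screwdriver

### The arm

A 7-joint arm with a two-finger parallel gripper is mounted at the origin on the work surface. World frame = base frame: x ahead of the robot, y to its left, z up, the work surface at z = 0. Lengths are in m, angles in rad, forces in N, time in s.
With the tool pointing down it reaches from about 0.425 to 1.025 m from the base axis. Payload 3.6 kg.
Tool frame: the origin (TCP) lies midway between the tips of the shut fingers; the grasp point (between the pads) lies 19 mm behind it; z points along the fingers, y is the line along which they close (so a half turn about z gives the same grasp; the last joint's range is limited). The gripper opens to 85 mm and grips with 20 to 120 N. Pads are 22 mm wide; open, the fingers measure 114 mm over their backs; the gripper's body (76 mm by 85 mm) begins 54 mm behind the grasp point. The pads swing forward as they close: fully open they stand 13 mm farther back than shut.
Start: joints at [1.073, 0.591, 0.048, 1.609, -0.033, 0.943, -0.034], TCP at [0.285, -0.667, 0.231] pointing down, gripper open.
Joint ranges: [-2.69, 2.69], [-0.47, 2.24], [-1.27, 1.36], [0.19, 2.51], [-1.53, 4.68], [0.08, 2.07], [-3.09, 3.09]. Speed limits (rad/s): [2.57, 2.57, 3.14, 3.14, 3.14, 3.14, 3.14].

### API

Orientations are given as [roll, pitch, yaw] about the fixed x, y, z axes, in that order (R = Rz(yaw) Ry(pitch) Rx(roll)).
In Python, from rig import * gives the robot as it stands.
- The arm moves only by the tool move_arm, never from a script. Its arguments are lists of equal length, an entry for each row: "fingers": the closure, from 0 (fully open) to 1 (shut); "delta_pos": the shift along the tool's x, y, z in m, a list of three; "spin": the turn about the tool's z in rad. A call has exactly 8 rows; each row shifts and turns the commanded pose from where the row before left it, along the tool's axes as they then stand; what a row does not reach is not made up. A row lasts 1/10 s, in which the tool goes at most 50 mm and 8.59 degrees, less where a joint would pass 70% of its speed; a pose out of reach is approached as far as the arm can. A call is refused whole if a number of a shift passes 0.05 or a number of a turn 0.15, either way. A call with a gripper value outside its range is refused whole. The fingers move at their own pace and stop on an object; "force" is the grip in N (left out, the last holds). Time passes only in rows, so rows that do not move let the fingers close, or fill a call up. It gives the time, the measured TCP pose, the force, the opening and the grip force at its end, in the units of the state.
- state(): the state, without advancing time (a new reading comes with each control period).
- get_image(name): name is "side" or "top"; returns a dict with "img" (400x640x3 uint8, red, green, blue), "fx", "fy", "cx", "cy" (pixels), "R" (3x3) and "t" (3): a world point X has camera coordinates R X + t. Camera axes: x right, y down, z forward; pixel columns grow to the right and rows downward; lengths in m; the calibration is good to about 2 mm. A picture is of the moment at which its call begins. There is no depth.
- hand_in(): hands the job in; it is judged then, once.
The state is a dict: "t": time; "qpos": joint angles; "qd": joint speeds; "tau": joint torques, N m; "eef_pos": TCP position; "ee_rot": TCP orientation; "contact_force": force on the tool from outside, world axes, zero at the start; "moment": the same for the moment, N m; "gripper_width": finger opening in m; "gripper_force": force on a finger pad.
Only numpy, scipy, OpenCV 4.12 (cv2) and the standard library are available. Lean on these libraries where they do the work, as an engineer would, in place of code of your own. Each camera call takes 0.05 s, during which the arm holds its last target. There are 200 camera calls.

### The job

Take the flat screwdriver with the teal handle out of its holder, put its blade in the slot of the selector with the orange ring and turn it a quarter turn clockwise, from the black dot to the green dot. Then stand the screwdriver back upright in its own holder. Turn the selector with the screwdriver only, not with the fingers, and do not turn the one with the blue ring.

Things in the scene. Friction and masses are not known exactly. Their poses are not given: they have to be found in the camera images.
- driver_mid (a point): Centre of the flat screwdriver's teal handle (24 mm square, 80 mm tall, white band on top). Starts upright in its holder. Below: black guard disc, 44 mm wide, underside 45 mm below this point; steel shank; blade 16 x 3 mm (last 5 mm 14 x 2), tip 115 mm below. z: up the handle; x: along the blade's width, square to two handle sides. 110 g. Its red lookalike is a pointed awl.
- holder_mouth (a point): Centre of the mouth, at the top, of the teal screwdriver's own holder: fixed black block 70 x 70 x 76 mm high, 28 mm square hole right through, mouth bevelled 4 mm. When put back, the guard disc lies on the top (driver_mid 45 mm above this point), at any turn about its axis. The awl's holder looks the same; they swap places between runs.
- selector_slot (a point): Floor centre of the slot (66 mm above the table) in a grey 44 mm disc with orange ring, on a fixed grey-white unit 120 x 120 x 62 mm high. Turns with the disc. Disc face 12 mm above this point; slot 20 x 5 mm in the lower 8 mm, then a 45 degree lead-in to 28 x 13 mm at the face. x: along the slot, away from its white mark; z: up. Blade play 7 degrees each way; go 8 mm deep or more.
- selector (a joint): Angle of the orange-ringed selector, rad, growing clockwise seen from above: 0 with its white mark at the unit's black dot, 1.57 at the green dot. Starts at 0 to 0.12; stops at 0 and 1.66. Light friction (0.04 N m); stays where left.
- spare (a joint): Angle of the blue-ringed selector, rad, same meaning; to be left alone. Its unit is otherwise the same as the orange one's, and the two swap places between runs.
There are look-alikes about, which are no part of the job. There is more than one size of the part that bears driver_mid; the job needs the largest.

How it is judged:
By the outcome, as a careful person would: the job done as asked, in the order asked, and still so for the second after the job is handed in, with the robot touching nothing.
It also fails if it takes over 54 s, if anything falls off the work surface, if the arm or the gripper's body presses on something with over 40 N, if the wrist force passes 120 N, or if a joint passes its speed limit or range.

## Working session

There is one attempt and no reset: what is moved stays moved. The work goes in short steps, Python scripts to look and compute and a tool call to move; the robot and the scene stay as the last step left them, time stands still between calls to the robot, and variables do not carry over. Pictures are saved under pics/ and viewed, at most 10 in all, crops included, and the job is handed in when it is done.

Besides the shell and the picture viewer there is one more tool, called after "Request:" by a JSON object that holds its "fn" and its "kwargs", one argument or row to a line. move_arm: Moves the arm, as the interface text tells. Its arguments: {"type":"object","properties":{"fingers":{"type":"array"},"delta_pos":{"type":"array"},"spin":{"type":"array"},"force":{"type":"number"}},"required":["fingers","delta_pos","spin"]}

```bash
mkdir -p pics; ls; python3 - <<'E'
from rig import *
import cv2
for n in("top","side"):
    d=get_image(n); cv2.imwrite(f"pics/{n}0.png",d["img"][:,:,::-1]); print(n,d["fx"],d["fy"],d["cx"],d["cy"],d["R"],d["t"])
s=state();print({k:s[k] for k in("t","eef_pos","ee_rot","gripper_width","contact_force")})
E
```

```text
pics
top 419.0408044850129 419.0408044850129 317.2327264906941 196.92925134321814 [[ 0.17251218 -0.98499083  0.00571083]
 [-0.96463407 -0.17011429 -0.20135103]
 [ 0.19930041  0.02922665 -0.9795025 ]] [-0.09268765  0.50356748  1.05468083]
side 445.6671591017782 445.6671591017782 319.6576328805887 196.8996463276251 [[ 0.7300494  -0.68323941  0.01455292]
 [-0.46934363 -0.51675038 -0.71602067]
 [ 0.49673377  0.51590014 -0.69792737]] [-0.36848501  0.31707726  0.71327358]
{'t': 0.1, 'eef_pos': array([ 0.28456465, -0.6660034 ,  0.23023172]), 'ee_rot': array([-3.13954966e+00,  1.22462318e-04,  4.03848590e-01]), 'gripper_width': 0.08555573112144438, 'contact_force': array([0.8513535 , 0.83056658, 0.30176804])}
```

View pics/top0.png

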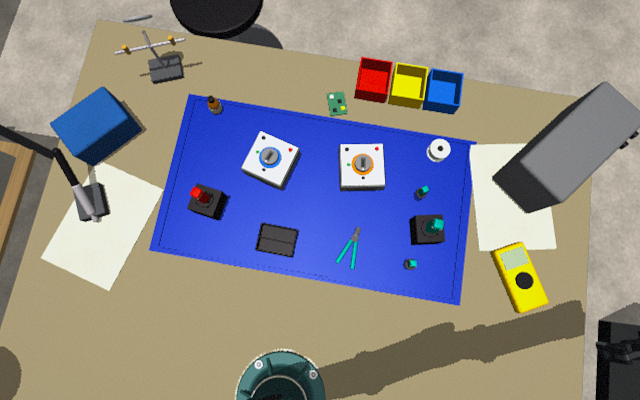

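View pics/side0.png

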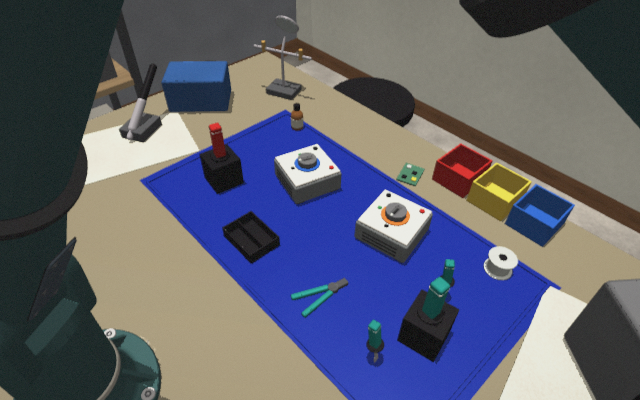

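Top view: teal driver and its holder near (428,228), orange-ringed selector near (362,165). Side view: driver near (437,290), orange selector near (396,213). I'll zoom in.

```bash
cat > h.py <<'E'
import numpy as np, cv2
from rig import *
def ray(d,u,v):
    c=-d["R"].T@d["t"]; r=d["R"].T@np.array([(u-d["cx"])/d["fx"],(v-d["cy"])/d["fy"],1]); return c,r
def onz(d,u,v,z):
    c,r=ray(d,u,v); return c+r*(z-c[2])/r[2]
def tri(d1,p1,d2,p2):
    c1,r1=ray(d1,*p1);c2,r2=ray(d2,*p2)
    s=np.linalg.lstsq(np.c_[r1,-r2],c2-c1,rcond=None)[0]
    a,b=c1+r1*s[0],c2+r2*s[1]; return (a+b)/2,np.linalg.norm(a-b)
def proj(d,X):
    c=d["R"]@np.array(X)+d["t"]; return d["fx"]*c[0]/c[2]+d["cx"],d["fy"]*c[1]/c[2]+d["cy"]
def crop(d,x,y,w,h,k): return cv2.resize(d["img"][y:y+h,x:x+w,::-1],None,fx=k,fy=k,interpolation=cv2.INTER_CUBIC)
E
python3 - <<'E'
from h import *
t=get_image("top");s=get_image("side")
a=np.vstack([np.hstack([crop(t,335,140,60,55,6),crop(t,402,200,60,55,6)]),np.hstack([crop(s,366,185,60,45,6),crop(s,400,270,60,45,6)])])
cv2.imwrite("pics/c1.png",a);print(a.shape)
E
```

```text
(600, 720, 3)
```

View pics/c1.png

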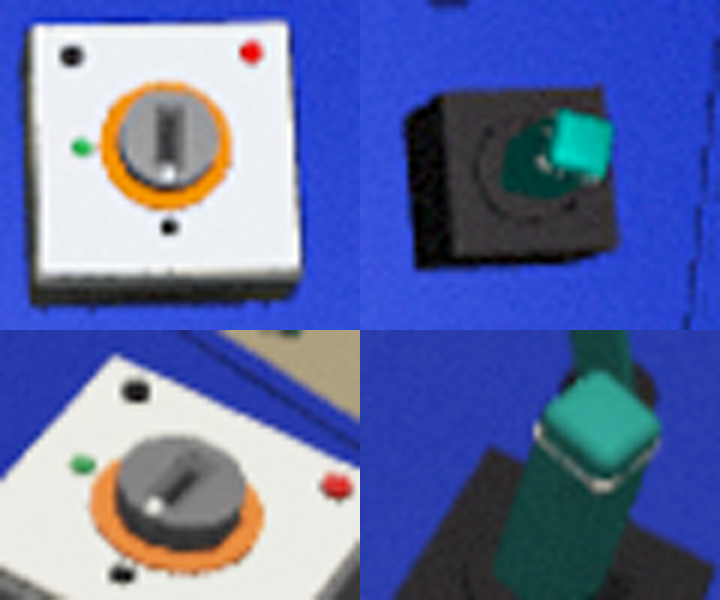

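Crop (6x): slot runs from (168,110) to the white mark at (168,172). Black dot (169,227), green (82,148), holder top corners (445,92)…(617,247), handle cap (582,145).

```bash
python3 - <<'E'
from h import *
t=get_image("top");s=get_image("side")
T=lambda x,y:(335+(x+.5)/6-.5,140+(y+.5)/6-.5); T2=lambda x,y:(402+(x-360+.5)/6-.5,200+(y+.5)/6-.5)
S=lambda x,y:(366+(x+.5)/6-.5,185+(y-330+.5)/6-.5); S2=lambda x,y:(400+(x-360+.5)/6-.5,270+(y-330+.5)/6-.5)
f=lambda a:np.round(a,4)
print("mark",f(onz(t,*T(168,172),.078)),f(onz(s,*S(155,507),.078)))
print("black",f(onz(t,*T(169,227),.062)),f(onz(s,*S(122,574),.062)))
print("green",f(onz(t,*T(82,148),.062)),f(onz(s,*S(83,464),.062)))
print("slot ends top",f(onz(t,*T(168,110),.078)), "side far",f(onz(s,*S(205,460),.078)))
# unit top face
for d,(x,y,w,h) in((t,(330,135,70,65)),):
    im=d["img"][y:y+h,x:x+w]; m=(im.min(2)>190).astype(np.uint8)
    c=max(cv2.findContours(m,0,1)[0],key=cv2.contourArea)[:,0]
    P=np.array([onz(d,*(p+[x,y]),.062)[:2] for p in c]).astype(np.float32); print("unit",cv2.minAreaRect(P))
# grey disc & orange ring
for d,(x,y,w,h) in((t,(345,148,36,34)),(s,(376,195,40,40))):
    im=d["img"][y:y+h,x:x+w].astype(int); m=((im[:,:,0]-im[:,:,2])>60).astype(np.uint8)
    c=max(cv2.findContours(m,0,1)[0],key=cv2.contourArea)[:,0]
    P=np.array([onz(d,*(p+[x,y]),.063)[:2] for p in c]).astype(np.float32); print("ring",cv2.minEnclosingCircle(P))
print("holder",[f(onz(t,*T2(*p),.076)) for p in((445,92),(600,88),(617,247),(460,255))])
P=np.array([onz(t,*T2(*p),.076)[:2] for p in((445,92),(600,88),(617,247),(460,255))],np.float32);print(cv2.minAreaRect(P),P.mean(0))
# cap
q=[]
for d,(x,y,w,h) in((t,(410,205,45,35)),(s,(420,265,45,45))):
    hsv=cv2.cvtColor(d["img"][y:y+h,x:x+w],cv2.COLOR_RGB2HSV); m=cv2.inRange(hsv,(75,80,130),(100,255,255))
    M=cv2.moments(m,True);q.append((M["m10"]/M["m00"]+x,M["m01"]/M["m00"]+y));print("cap px",q[-1],M["m00"])
    if d is t:
        c=max(cv2.findContours(m,0,1)[0],key=cv2.contourArea)[:,0]
        for z in(.163,):
            P=np.array([onz(d,*(p+[x,y]),z)[:2] for p in c],np.float32);print(cv2.minAreaRect(P))
print("cap",tri(t,q[0],s,q[1]))
E
```

```text
mark [ 0.6026 -0.1084  0.078 ] [ 0.6012 -0.1078  0.078 ]
black [ 0.5826 -0.1138  0.062 ] [ 0.5822 -0.1121  0.062 ]
green [ 0.6115 -0.0703  0.062 ] [ 0.6116 -0.0686  0.062 ]
slot ends top [ 0.6304 -0.1042  0.078 ] side far [ 0.631  -0.1049  0.078 ]
unit ((0.6179277300834656, -0.10711868107318878), (0.1130688488483429, 0.11335539072751999), 10.045567512512207)
ring ((0.6191384792327881, -0.1063980981707573), 0.029713410884141922)
ring ((0.6178038120269775, -0.10506915301084518), 0.029961876571178436)
holder [array([ 0.5045, -0.2614,  0.076 ]), array([ 0.5177, -0.3265,  0.076 ]), array([ 0.4514, -0.3413,  0.076 ]), array([ 0.4366, -0.2764,  0.076 ])]
((0.47772079706192017, -0.3014221489429474), (0.06955288350582123, 0.06654659658670425), 12.433913230895996) [ 0.47756514 -0.30141667]
cap px (438.6867469879518, 223.51807228915663) 83.0
((0.4753878116607666, -0.29836106300354004), (0.021676896139979362, 0.02198517881333828), 88.4488525390625)
cap px (436.7929292929293, 282.54545454545456) 198.0
cap (array([ 0.47377948, -0.29612424,  0.16372441]), np.float64(0.005860279692469442))
```

Request:
{"fn": "move_arm", "kwargs": {
  "fingers": [0, 0, 0, 0, 0, 0, 0, 0],
  "delta_pos": [
    [0.036, -0.03, 0],
    [0.036, -0.03, 0],
    [0.036, -0.03, 0],
    [0.036, -0.03, 0],
    [0.036, -0.03, 0],
    [0.036, -0.03, 0],
    [0.036, -0.03, 0],
    [0.036, -0.03, 0]
  ],
  "spin": [0, 0, 0, 0, 0, 0, 0, 0],
  "force": 60
}}

```text
t: 1.1
eef_pos: [0.4561, -0.3312, 0.2316]
ee_rot: [3.141, -0.0, 0.404]
contact_force: [1.0, 0.1, -0.2]
gripper_width: 0.0854
gripper_force: 0.0
```

```bash
cat >> h.py <<'E'
def go(x,y,z,yaw):
    s=state(); p=s["eef_pos"]; w=s["ee_rot"][2]; d=np.array([x,y,z])-p
    print("t",s["t"],"pos",p.round(4),"rot",s["ee_rot"].round(4),"w",round(float(s["gripper_width"]),4),"F",s["contact_force"].round(1),"M",s["moment"].round(2),"q7",s["qpos"][6].round(2))
    print("tool delta",np.round([np.cos(w)*d[0]+np.sin(w)*d[1],np.sin(w)*d[0]-np.cos(w)*d[1],-d[2]],4),"spin",round(float((w-yaw+np.pi)%(2*np.pi)-np.pi),3))
E
python3 -c "
from h import *
go(.4755,-.2985,.23,-.028)"
```

```text
t 1.1 pos [ 0.4561 -0.3312  0.2316] rot [ 3.1411e+00 -4.0000e-04  4.0370e-01] w 0.0854 F [ 1.   0.1 -0.2] M [-0.06 -0.01  0.01] q7 -0.61
tool delta [ 0.0307 -0.0224  0.0016] spin 0.432
```

Request:
{"fn": "move_arm", "kwargs": {
  "fingers": [0, 0, 0, 0, 0, 0, 0, 0],
  "delta_pos": [
    [0.031, -0.022, 0],
    [0, 0, 0],
    [0, 0, 0],
    [0, 0, 0],
    [0, 0, 0.02],
    [0, 0, 0],
    [0, 0, 0],
    [0, 0, 0]
  ],
  "spin": [0, 0.14, 0.14, 0.14, 0.012, 0, 0, 0]
}}

```text
t: 1.9
eef_pos: [0.4756, -0.3007, 0.2119]
ee_rot: [3.141, -0.001, -0.028]
contact_force: [0.2, 0.1, 0.4]
gripper_width: 0.0855
gripper_force: 0.0
```

```bash
python3 - <<'E'
from h import *
go(.4755,-.2985,.104,-.028)
t=get_image("top");s=get_image("side")
a=np.hstack([crop(t,390,180,80,90,5),crop(s,390,240,80,90,5)])
print(proj(t,state()["eef_pos"]),proj(s,state()["eef_pos"]))
cv2.imwrite("pics/c2.png",a)
E
```

```text
t 1.9 pos [ 0.4756 -0.3007  0.2119] rot [ 3.1412e+00 -8.0000e-04 -2.8000e-02] w 0.0855 F [0.2 0.1 0.4] M [-0.01  0.03  0.  ] q7 -1.05
tool delta [-0.0002 -0.0022  0.1079] spin 0.0
(np.float64(446.0601567457311), np.float64(220.8437487298965)) (np.float64(448.81881385741957), np.float64(264.10670259422375))
```

View pics/c2.png

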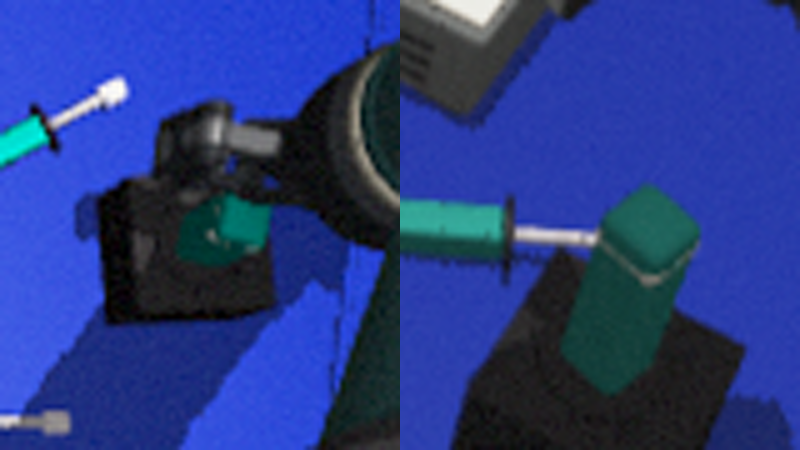

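```bash
python3 - <<'E'
from h import *
t=get_image("top");s=get_image("side")
cv2.imwrite("pics/f1.png",np.hstack([t["img"][100:400,180:580,::-1],s["img"][100:400,200:600,::-1]]))
E
```

```text
(no output)
```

View pics/f1.png

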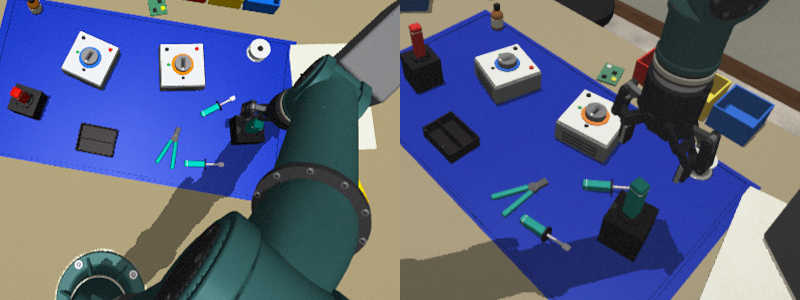

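The two small look-alikes have toppled on their own and lie clear of the job. The gripper is over the holder, so I'm going down to grasp.

Request:
{"fn": "move_arm", "kwargs": {
  "fingers": [0, 0, 0, 0, 0, 0, 0, 0],
  "delta_pos": [
    [0, -0.002, 0.02],
    [0, 0, 0.02],
    [0, 0, 0.02],
    [0, 0, 0.02],
    [0, 0, 0.02],
    [0, 0, 0.008],
    [0, 0, 0],
    [0, 0, 0]
  ],
  "spin": [0, 0, 0, 0, 0, 0, 0, 0]
}}

```text
t: 2.9
eef_pos: [0.4758, -0.2988, 0.1039]
ee_rot: [3.141, -0.001, -0.028]
contact_force: [0.2, 0.1, 0.4]
gripper_width: 0.0855
gripper_force: 0.0
```

Request:
{"fn": "move_arm", "kwargs": {
  "fingers": [1, 1, 1, 1, 1, 1, 1, 1],
  "delta_pos": [
    [0, 0, 0],
    [0, 0, 0],
    [0, 0, 0],
    [0, 0, 0],
    [0, 0, 0],
    [0, 0, 0],
    [0, 0, 0],
    [0, 0, 0]
  ],
  "spin": [0, 0, 0, 0, 0, 0, 0, 0]
}}

```text
t: 3.7
eef_pos: [0.4757, -0.2986, 0.1038]
ee_rot: [3.141, -0.001, -0.028]
contact_force: [0.0, 0.5, 5.6]
gripper_width: 0.0238
gripper_force: 58.2
```

Request:
{"fn": "move_arm", "kwargs": {
  "fingers": [1, 1, 1, 1, 1, 1, 1, 1],
  "delta_pos": [
    [0, 0, -0.01],
    [0, 0, -0.025],
    [0, 0, -0.03],
    [0, 0, -0.03],
    [0, 0, -0.03],
    [0, 0, -0.025],
    [0, 0, 0],
    [0, 0, 0]
  ],
  "spin": [0, 0, 0, 0, 0, 0, 0, 0]
}}

```text
t: 4.5
eef_pos: [0.4749, -0.2982, 0.2532]
ee_rot: [-3.142, 0.0, -0.028]
contact_force: [-0.4, -0.1, -2.0]
gripper_width: 0.0235
gripper_force: 57.9
```

```bash
python3 - <<'E'
from h import *
go(.618,-.106,.25,-.028)
t=get_image("top");s=get_image("side")
x,y=proj(s,state()["eef_pos"]-[0,0,.07]);x,y=int(x),int(y);print(x,y)
X,Y=map(int,proj(t,[.4777,-.3014,.076]));print(X,Y)
cv2.imwrite("pics/c3.png",np.hstack([crop(s,x-40,y-50,80,100,5),crop(t,X-40,Y-50,80,100,5)]))
E
```

```text
t 4.5 pos [ 0.4749 -0.2982  0.2532] rot [-3.1415e+00  1.0000e-04 -2.8100e-02] w 0.0235 F [-0.4 -0.1 -2. ] M [ 0.01 -0.02 -0.02] q7 -1.06
tool delta [ 0.1376 -0.1961  0.0032] spin -0.0
442 275
429 227
```

View pics/c3.png

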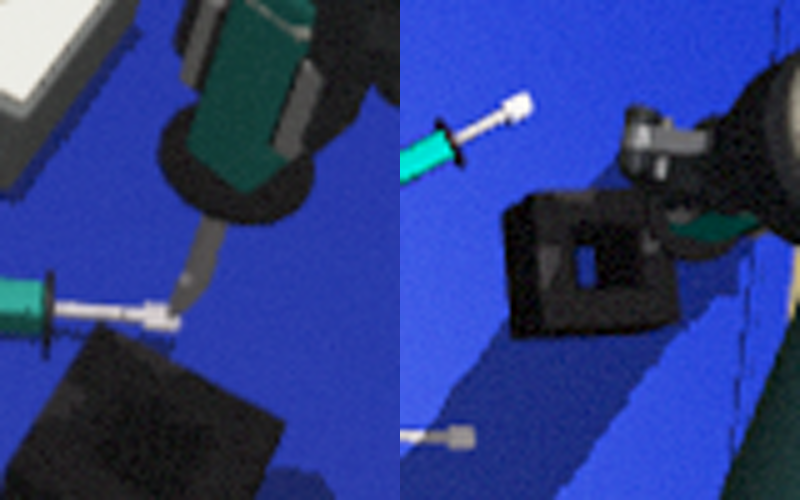

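The holder is empty. The blade's tip edge runs from crop (172,312) to (207,290), along world x, so the blade lies along tool x. I'll check this against the projected corners.

```bash
python3 - <<'E'
from h import *
s=get_image("side")
for p in((172,312),(207,290)): 
    u=(402+(p[0]+.5)/5-.5,225+(p[1]+.5)/5-.5); print(u,onz(s,*u,.1554).round(4))
c=state()["eef_pos"]-[0,0,.0978]
for dx in(-.007,.007):
  for dy in(-.001,.001): print(np.round(proj(s,c+[dx,dy,0]),1))
# steel-coloured pixels
im=s["img"][265:292,430:452].astype(int)
m=((im.max(2)-im.min(2)<25)&(im.max(2)>60)).astype(int)
for r,row in enumerate(m): print(265+r,''.join('#' if v else '.' for v in row))
E
```

```text
(436.0, 287.0) [ 0.4695 -0.2962  0.1554]
(443.0, 282.6) [ 0.4841 -0.2987  0.1554]
[436.2 289.5]
[435.1 288.7]
[441.6 284.3]
[440.6 283.5]
265 ......................
266 ......................
267 ......................
268 ............#.........
269 ............###.......
270 ............#####.....
271 ...........######.....
272 ...........#####......
273 ...........#####......
274 ..........######......
275 ..........#####.......
276 ..........#####.......
277 ..........#####.......
278 .........######.......
279 .........#####........
280 ........######........
281 ........######........
282 .......######.........
283 .......#####..........
284 ......#####...........
285 ......####............
286 .########.............
287 ########..............
288 ########..............
289 .#######..............
290 .######...............
291 ......................
```

Request:
{"fn": "move_arm", "kwargs": {
  "fingers": [1, 1, 1, 1, 1, 1, 1, 1],
  "delta_pos": [
    [0.02, -0.028, 0],
    [0.025, -0.036, 0],
    [0.03, -0.043, 0],
    [0.03, -0.04, 0],
    [0.02, -0.03, 0],
    [0.0125, -0.0185, 0],
    [0, 0, 0],
    [0, 0, 0]
  ],
  "spin": [0, 0, 0, 0, 0, 0, -0.1, -0.076]
}}

```text
t: 5.45
eef_pos: [0.6165, -0.107, 0.2512]
ee_rot: [-3.14, 0.003, 0.154]
contact_force: [0.1, -0.1, -1.7]
gripper_width: 0.0236
gripper_force: 57.9
```

Request:
{"fn": "move_arm", "kwargs": {
  "fingers": [1, 1, 1, 1, 1, 1, 1, 1],
  "delta_pos": [
    [0, 0, 0.02],
    [0, 0, 0.02],
    [0, 0, 0.013],
    [0, 0, 0],
    [0, 0, 0],
    [0, 0, 0],
    [0, 0, 0],
    [0, 0, 0]
  ],
  "spin": [0, 0, 0, 0, 0, 0, 0, 0]
}}

```text
t: 6.25
eef_pos: [0.6173, -0.1089, 0.2011]
ee_rot: [3.141, -0.001, 0.148]
contact_force: [-0.0, 0.3, -1.5]
gripper_width: 0.0234
gripper_force: 57.9
```

```bash
python3 - <<'E'
from h import *
go(.6175,-.1064,.1638,.148)
t=get_image("top");s=get_image("side")
c=state()["eef_pos"]-[0,0,.0978]
w=.148
for k in(-.007,.007): print(np.round(proj(s,c+[k*np.cos(w),k*np.sin(w),0]),1),np.round(proj(t,c+[k*np.cos(w),k*np.sin(w),0]),1))
cv2.imwrite("pics/c4.png",np.hstack([crop(s,366,160,70,80,5),crop(t,330,130,70,80,5)]))
E
```

```text
t 6.25 pos [ 0.6173 -0.1089  0.2011] rot [ 3.1412e+00 -1.5000e-03  1.4780e-01] w 0.0234 F [-0.   0.3 -1.5] M [ 0.04  0.07 -0.05] q7 -1.3
tool delta [ 0.0006 -0.0024  0.0373] spin -0.0
[396.7 203.8] [364.7 162.9]
[400.4 200. ] [364.7 157.6]
```

View pics/c4.png

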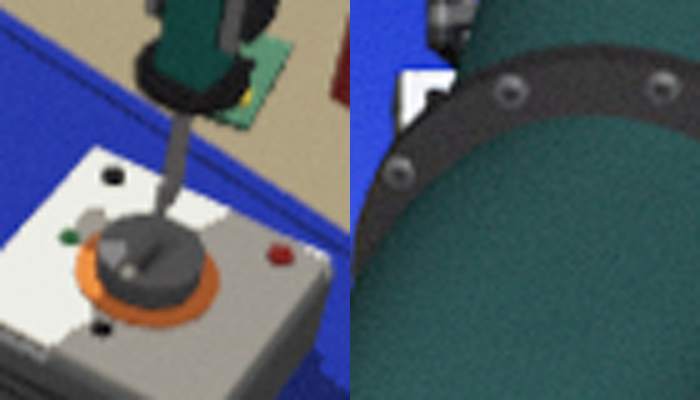

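The tip is above the disc at side pixel (398.6,202), where it was predicted. I'll correct y and go down in stages.

Request:
{"fn": "move_arm", "kwargs": {
  "fingers": [1, 1, 1, 1, 1, 1, 1, 1],
  "delta_pos": [
    [0.0005, -0.0025, 0.01],
    [0, 0, 0.01],
    [0, 0, 0.003],
    [0, 0, 0.002],
    [0, 0, 0.002],
    [0, 0, 0.002],
    [0, 0, 0],
    [0, 0, 0]
  ],
  "spin": [0, 0, 0, 0, 0, 0, 0, 0]
}}

```text
t: 7.15
eef_pos: [0.6171, -0.1063, 0.1714]
ee_rot: [3.142, -0.0, 0.148]
contact_force: [0.1, -0.0, -1.6]
gripper_width: 0.0235
gripper_force: 57.9
```

```bash
python3 -c "
from h import *
go(.6175,-.1064,.1648,.148)"
```

```text
t 7.15 pos [ 0.6171 -0.1063  0.1714] rot [ 3.1415e+00 -2.0000e-04  1.4780e-01] w 0.0235 F [ 0.1 -0.  -1.6] M [ 0.01  0.01 -0.02] q7 -1.3
tool delta [0.0004 0.0001 0.0066] spin -0.0
```

Request:
{"fn": "move_arm", "kwargs": {
  "fingers": [1, 1, 1, 1, 1, 1, 1, 1],
  "delta_pos": [
    [0, 0, 0.002],
    [0, 0, 0.002],
    [0, 0, 0.0015],
    [0, 0, 0.001],
    [0, 0, 0],
    [0, 0, 0],
    [0, 0, 0],
    [0, 0, 0]
  ],
  "spin": [0, 0, 0, 0, 0, 0, 0, 0]
}}

```text
t: 7.95
eef_pos: [0.617, -0.1063, 0.1649]
ee_rot: [3.142, -0.0, 0.148]
contact_force: [-0.9, -0.2, -1.7]
gripper_width: 0.0237
gripper_force: 57.9
```

```bash
python3 -c "
from h import *
go(.6175,-.1064,.1648,.148)"
```

```text
t 7.95 pos [ 0.617  -0.1063  0.1649] rot [ 3.1416e+00 -1.0000e-04  1.4790e-01] w 0.0237 F [-0.9 -0.2 -1.7] M [-0.04 -0.01 -0.01] q7 -1.3
tool delta [0.0005 0.0002 0.0001] spin -0.0
```

Request:
{"fn": "move_arm", "kwargs": {
  "fingers": [1, 1, 1, 1, 1, 1, 1, 1],
  "delta_pos": [
    [0, 0, 0],
    [0, 0, 0],
    [0, 0, 0],
    [0, 0, 0],
    [0, 0, 0],
    [0, 0, 0],
    [0, 0, 0],
    [0, 0, 0]
  ],
  "spin": [0.05, 0.1, 0.1, 0.1, 0.1, 0.1, 0.1, 0.1]
}}

```text
t: 8.75
eef_pos: [0.6173, -0.1052, 0.1649]
ee_rot: [-3.14, 0.0, -0.605]
contact_force: [-0.0, 1.2, -1.4]
gripper_width: 0.0234
gripper_force: 57.7
```

```bash
python3 -c "
from h import *
go(.6175,-.1064,.1648,-1.47)"
```

```text
t 8.75 pos [ 0.6173 -0.1052  0.1649] rot [-3.1404e+00  3.0000e-04 -6.0540e-01] w 0.0234 F [-0.   1.2 -1.4] M [ 0.37 -0.12  0.02] q7 -1.89
tool delta [0.0009 0.0009 0.0001] spin 0.865
```

Request:
{"fn": "move_arm", "kwargs": {
  "fingers": [1, 1, 1, 1, 1, 1, 1, 1],
  "delta_pos": [
    [0, 0, 0],
    [0, 0, 0],
    [0, 0, 0],
    [0, 0, 0],
    [0, 0, 0],
    [0, 0, 0],
    [0, 0, 0],
    [0, 0, 0]
  ],
  "spin": [0.12, 0.12, 0.12, 0.12, 0.12, 0.12, 0.1, 0]
}}

```text
t: 9.55
eef_pos: [0.6181, -0.1048, 0.1649]
ee_rot: [-3.14, 0.001, -1.421]
contact_force: [2.6, 2.3, -1.7]
gripper_width: 0.0237
gripper_force: 58.0
```

```bash
cat > mk.py <<'E'
from h import *
go(.6175,-.1064,.1648,-1.47)
s=get_image("side")
x,y=366,185
k=12;a=crop(s,x,y,50,46,k)
c=np.array([.6183,-.1062,.078]);import sys
for ang in(1.35,1.45,1.57,1.66):
    w=np.radians(190.3)-ang; print(ang,np.round((np.array(proj(s,c+.0165*np.array([np.cos(w),np.sin(w),0])))-[x,y]+.5)*k))
cv2.imwrite(sys.argv[1],a)
E
python3 mk.py pics/m1.png
```

```text
t 9.55 pos [ 0.6181 -0.1048  0.1649] rot [-3.1398e+00  6.0000e-04 -1.4208e+00] w 0.0237 F [ 2.6  2.3 -1.7] M [ 0.57 -0.42  0.07] q7 -2.53
tool delta [0.0015 0.0008 0.0001] spin 0.049
1.35 [276. 272.]
1.45 [280. 266.]
1.57 [285. 259.]
1.66 [290. 254.]
```

View pics/m1.png

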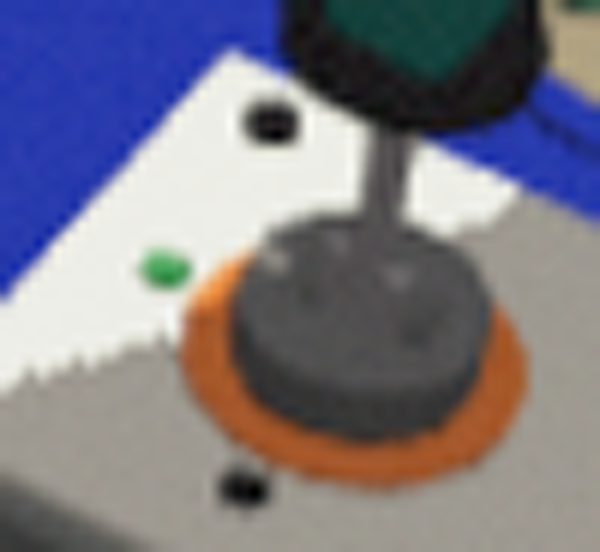

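Request:
{"fn": "move_arm", "kwargs": {
  "fingers": [1, 1, 1, 1, 1, 1, 1, 1],
  "delta_pos": [
    [0, 0, 0],
    [0, 0, 0],
    [0, 0, 0],
    [0, 0, 0],
    [0, 0, 0],
    [0, 0, 0],
    [0, 0, 0],
    [0, 0, 0]
  ],
  "spin": [0.04, 0.03, 0, 0, 0, 0, 0, 0]
}}

```text
t: 10.4
eef_pos: [0.618, -0.1053, 0.165]
ee_rot: [-3.14, 0.001, -1.491]
contact_force: [3.7, 4.3, -1.7]
gripper_width: 0.0235
gripper_force: 58.0
```

```bash
cat > ang.py <<'E'
from h import *
go(.6175,-.1064,.1648,-1.5)
s=get_image("side")
# mark: brightest low-saturation blob on the disc face (area around predicted mark)
c=np.array([.6183,-.1062,.078]); px=np.array(proj(s,c))
im=s["img"].astype(float).mean(2)
best=[]
for r in(.0135,.015,.0165):
  for a in np.arange(1.2,1.72,.04):
    w=np.radians(190.3)-a; u,v=proj(s,c+r*np.array([np.cos(w),np.sin(w),0]))
    best.append((cv2.getRectSubPix(im.astype(np.float32),(1,1),(float(u),float(v)))[0,0],a))
print(np.array([b[0] for b in best]).reshape(3,-1).round()); print(np.arange(1.2,1.72,.04).round(2))
E
python3 ang.py
```

```text
t 10.4 pos [ 0.618  -0.1053  0.165 ] rot [-3.1397e+00  1.0000e-03 -1.4910e+00] w 0.0235 F [ 3.7  4.3 -1.7] M [ 1.26 -1.13  0.02] q7 -2.58
tool delta [0.0011 0.0006 0.0002] spin 0.009
[[ 76.  76.  76.  77.  78.  78.  78.  79.  79.  79.  79.  78.  77.]
 [ 79.  80.  84.  87.  89.  91.  92.  92.  92.  89.  85.  85.  84.]
 [ 81.  85.  88.  92.  96. 102. 108. 115. 119. 118. 114. 106.  98.]]
[1.2  1.24 1.28 1.32 1.36 1.4  1.44 1.48 1.52 1.56 1.6  1.64 1.68]
```

Request:
{"fn": "move_arm", "kwargs": {
  "fingers": [1, 1, 1, 1, 1, 1, 1, 1],
  "delta_pos": [
    [0, 0, 0],
    [0, 0, 0],
    [0, 0, 0],
    [0, 0, 0],
    [0, 0, 0],
    [0, 0, -0.005],
    [0, 0, -0.01],
    [0, 0, -0.02]
  ],
  "spin": [0.025, 0, 0, -0.06, 0, 0, 0, 0]
}}

```text
t: 11.25
eef_pos: [0.6133, -0.1078, 0.199]
ee_rot: [3.134, -0.0, -1.459]
contact_force: [-1.1, -0.8, -1.6]
gripper_width: 0.0233
gripper_force: 59.0
```

Request:
{"fn": "move_arm", "kwargs": {
  "fingers": [1, 1, 1, 1, 1, 1, 1, 1],
  "delta_pos": [
    [0, 0, -0.03],
    [0, 0, -0.03],
    [0, 0, 0],
    [0, 0, 0],
    [0, 0, 0],
    [0, 0, 0],
    [0, 0, 0],
    [0, 0, 0]
  ],
  "spin": [0, 0, -0.14, -0.14, -0.14, -0.14, -0.14, -0.14]
}}

```text
t: 12.05
eef_pos: [0.6142, -0.1087, 0.2599]
ee_rot: [3.137, 0.003, -0.614]
contact_force: [-0.6, 0.3, -1.9]
gripper_width: 0.0235
gripper_force: 59.1
```

```bash
python3 ang.py; python3 -c "
from h import *
go(.4777,-.3014,.255,-.028)"; python3 mk.py pics/m2.png
```

```text
t 12.05 pos [ 0.6142 -0.1087  0.2599] rot [ 3.1369e+00  2.6000e-03 -6.1390e-01] w 0.0235 F [-0.6  0.3 -1.9] M [-0.02 -0.05  0.  ] q7 -1.91
tool delta [ 0.0014 -0.0038  0.0951] spin 0.886
[[114. 112. 112. 113. 113. 113. 114. 114. 115. 115. 114. 112. 109.]
 [120. 121. 124. 127. 130. 131. 132. 135. 136. 134. 131. 129. 127.]
 [129. 130. 132. 134. 137. 145. 156. 168. 176. 177. 173. 163. 153.]]
[1.2  1.24 1.28 1.32 1.36 1.4  1.44 1.48 1.52 1.56 1.6  1.64 1.68]
t 12.1 pos [ 0.6142 -0.1088  0.26  ] rot [ 3.1374e+00  2.4000e-03 -6.1060e-01] w 0.0236 F [-0.3  0.5 -1.2] M [0.04 0.04 0.03] q7 -1.91
tool delta [-0.0014  0.2361  0.005 ] spin -0.583
t 12.1 pos [ 0.6142 -0.1088  0.26  ] rot [ 3.1374e+00  2.4000e-03 -6.1060e-01] w 0.0236 F [-0.3  0.5 -1.2] M [0.04 0.04 0.03] q7 -1.91
tool delta [ 0.0013 -0.0038  0.0952] spin 0.859
1.35 [276. 272.]
1.45 [280. 266.]
1.57 [285. 259.]
1.66 [290. 254.]
```

View pics/m2.png

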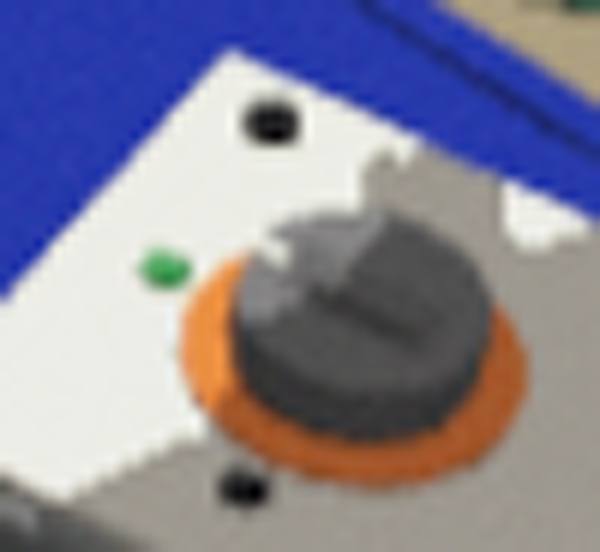

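The selector stands at about 1.55 rad, at the green dot. Returning to the holder.

Request:
{"fn": "move_arm", "kwargs": {
  "fingers": [1, 1, 1, 1, 1, 1, 1, 1],
  "delta_pos": [
    [0, 0, 0],
    [0, 0, 0],
    [0, 0, 0],
    [0, 0, 0],
    [0, 0, 0],
    [-0.02, 0.03, 0],
    [-0.025, 0.037, 0],
    [-0.025, 0.037, 0]
  ],
  "spin": [-0.14, -0.14, -0.14, -0.14, -0.023, 0, 0, 0]
}}

```text
t: 12.95
eef_pos: [0.5418, -0.2092, 0.2597]
ee_rot: [3.141, 0.002, -0.038]
contact_force: [-0.3, -1.8, -1.4]
gripper_width: 0.0233
gripper_force: 59.0
```

Request:
{"fn": "move_arm", "kwargs": {
  "fingers": [1, 1, 1, 1, 1, 1, 1, 1],
  "delta_pos": [
    [-0.025, 0.037, 0],
    [-0.022, 0.033, 0],
    [-0.014, 0.021, 0],
    [0, 0, 0],
    [0, 0, 0],
    [0, 0, 0],
    [0, 0, 0],
    [0, 0, 0]
  ],
  "spin": [0, 0, 0, 0, 0, 0, 0, 0]
}}

```text
t: 13.75
eef_pos: [0.4801, -0.2955, 0.2597]
ee_rot: [-3.141, 0.0, -0.032]
contact_force: [-0.0, -0.5, -1.6]
gripper_width: 0.0238
gripper_force: 59.0
```

```bash
python3 - <<'E'
from h import *
go(.477,-.3005,.22,-.028)
s=get_image("side")
e=state()["eef_pos"]
print("tip exp",proj(s,e-[0,0,.0978]),"hole",proj(s,[.4777,-.3014,.076]))
x,y=proj(s,e-[0,0,.08]);x,y=int(x)-35,int(y)-45;print(x,y)
cv2.imwrite("pics/p1.png",crop(s,x,y,80,100,6))
E
```

```text
t 13.75 pos [ 0.4801 -0.2955  0.2597] rot [-3.1413e+00  1.0000e-04 -3.2400e-02] w 0.0238 F [-0.  -0.5 -1.6] M [ 0.01  0.02 -0.04] q7 -1.03
tool delta [-0.0029  0.005   0.0397] spin -0.004
tip exp (np.float64(440.7107081057254), np.float64(280.4814863740016)) hole (np.float64(432.14760779977695), np.float64(313.5391107515359))
408 228
```

View pics/p1.png

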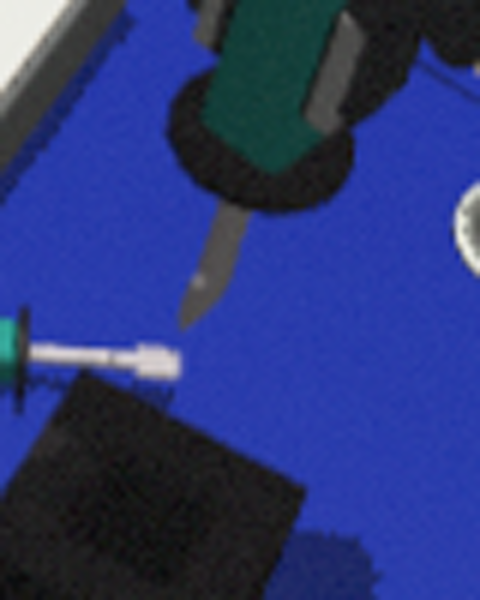

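The tip is at (441,280.5), as predicted, and the hole is at (433,313), also as predicted. Correcting and going down.

Request:
{"fn": "move_arm", "kwargs": {
  "fingers": [1, 1, 1, 1, 1, 1, 1, 1],
  "delta_pos": [
    [-0.003, 0.005, 0.01],
    [0, 0, 0.02],
    [0, 0, 0.02],
    [0, 0, 0.01],
    [0, 0, 0],
    [0, 0, 0],
    [0, 0, 0],
    [0, 0, 0]
  ],
  "spin": [0, 0, 0, 0, 0, 0, 0, 0]
}}

```text
t: 14.6
eef_pos: [0.4768, -0.302, 0.2007]
ee_rot: [3.141, -0.002, -0.034]
contact_force: [1.1, -0.5, -1.2]
gripper_width: 0.0231
gripper_force: 59.0
```

```bash
python3 -c "
from h import *
go(.477,-.3005,.1045,-.028)"
```

```text
t 14.6 pos [ 0.4768 -0.302   0.2007] rot [ 3.1408e+00 -1.7000e-03 -3.4200e-02] w 0.0231 F [ 1.1 -0.5 -1.2] M [ 0.  0. -0.] q7 -0.99
tool delta [ 0.0002 -0.0015  0.0962] spin -0.006
```

Request:
{"fn": "move_arm", "kwargs": {
  "fingers": [1, 1, 1, 1, 1, 1, 1, 1],
  "delta_pos": [
    [0, -0.001, 0.008],
    [0, 0, 0.008],
    [0, 0, 0.01],
    [0, 0, 0.01],
    [0, 0, 0.01],
    [0, 0, 0.01],
    [0, 0, 0.01],
    [0, 0, 0]
  ],
  "spin": [0, 0, 0, 0, 0, 0, 0, 0]
}}

```text
t: 15.4
eef_pos: [0.4753, -0.3, 0.1321]
ee_rot: [-3.14, 0.003, -0.034]
contact_force: [-0.5, -1.2, -1.7]
gripper_width: 0.0234
gripper_force: 59.1
```

```bash
python3 -c "
from h import *
go(.477,-.3005,.1045,-.028)"
```

```text
t 15.4 pos [ 0.4753 -0.3     0.1321] rot [-3.1402e+00  2.9000e-03 -3.4200e-02] w 0.0234 F [-0.5 -1.2 -1.7] M [-0.01  0.02 -0.02] q7 -0.97
tool delta [0.0018 0.0004 0.0276] spin -0.006
```

In the hole with no contact. Lowering to seat it.

Request:
{"fn": "move_arm", "kwargs": {
  "fingers": [1, 1, 1, 1, 1, 1, 1, 1],
  "delta_pos": [
    [0.001, 0, 0.008],
    [0, 0, 0.008],
    [0, 0, 0.006],
    [0, 0, 0.003],
    [0, 0, 0.002],
    [0, 0, 0.001],
    [0, 0, 0],
    [0, 0, 0]
  ],
  "spin": [0, 0, 0, 0, 0, 0, 0, 0]
}}

```text
t: 16.2
eef_pos: [0.4774, -0.3007, 0.106]
ee_rot: [3.141, -0.0, -0.034]
contact_force: [0.4, 0.2, -1.2]
gripper_width: 0.0235
gripper_force: 59.1
```

```bash
python3 -c "
from h import *
go(.477,-.3005,.1038,-.028)"
```

```text
t 16.2 pos [ 0.4774 -0.3007  0.106 ] rot [ 3.1413e+00 -4.0000e-04 -3.4200e-02] w 0.0235 F [ 0.4  0.2 -1.2] M [ 0.02 -0.06  0.03] q7 -0.96
tool delta [-0.0004 -0.0002  0.0022] spin -0.006
```

Request:
{"fn": "move_arm", "kwargs": {
  "fingers": [1, 1, 1, 1, 1, 1, 1, 1],
  "delta_pos": [
    [0, 0, 0.001],
    [0, 0, 0.001],
    [0, 0, 0.0005],
    [0, 0, 0],
    [0, 0, 0],
    [0, 0, 0],
    [0, 0, 0],
    [0, 0, 0]
  ],
  "spin": [0, 0, 0, 0, 0, 0, 0, 0]
}}

```text
t: 17.0
eef_pos: [0.4773, -0.3007, 0.1039]
ee_rot: [3.142, -0.0, -0.034]
contact_force: [-1.9, -0.0, 5.8]
gripper_width: 0.0232
gripper_force: 59.8
```

```bash
python3 -c "
from h import *
go(.477,-.3005,.1038,-.028)"
```

```text
t 17.0 pos [ 0.4773 -0.3007  0.1039] rot [ 3.1415e+00 -4.0000e-04 -3.4200e-02] w 0.0232 F [-1.9 -0.   5.8] M [0.18 0.23 0.01] q7 -0.96
tool delta [-0.0003 -0.0002  0.0001] spin -0.006
```

Contact (+7 N): it's seated. Opening and backing straight up.

Request:
{"fn": "move_arm", "kwargs": {
  "fingers": [0.7, 0.4, 0, 0, 0, 0, 0, 0],
  "delta_pos": [
    [0, 0, 0],
    [0, 0, 0],
    [0, 0, 0],
    [0, 0, 0],
    [0, 0, 0],
    [0, 0, 0],
    [0, 0, 0],
    [0, 0, 0]
  ],
  "spin": [0, 0, 0, 0, 0, 0, 0, 0]
}}

```text
t: 17.8
eef_pos: [0.4772, -0.3006, 0.1033]
ee_rot: [3.142, 0.0, -0.034]
contact_force: [0.1, -0.1, 0.1]
gripper_width: 0.0853
gripper_force: 0.0
```

Request:
{"fn": "move_arm", "kwargs": {
  "fingers": [0, 0, 0, 0, 0, 0, 0, 0],
  "delta_pos": [
    [0, 0, -0.01],
    [0, 0, -0.02],
    [0, 0, -0.03],
    [0, 0, -0.03],
    [0, 0, -0.03],
    [0, 0, -0.02],
    [0, 0, 0],
    [0, 0, 0]
  ],
  "spin": [0, 0, 0, 0, 0, 0, 0, 0]
}}

```text
t: 18.6
eef_pos: [0.4772, -0.3005, 0.2438]
ee_rot: [3.141, -0.001, -0.034]
contact_force: [0.3, -0.8, -0.1]
gripper_width: 0.0855
gripper_force: 0.0
```

```bash
python3 - <<'E'
from h import *
go(.477,-.45,.25,-.028)
s=get_image("side");t=get_image("top")
hsv=cv2.cvtColor(s["img"],cv2.COLOR_RGB2HSV)
m=cv2.inRange(hsv,(75,90,40),(100,255,255)); x,y=map(int,proj(s,[.477,-.3005,.12]))
n,l,st,ce=cv2.connectedComponentsWithStats(m[y-45:y+45,x-40:x+40])
for i in range(1,n):
    if st[i,4]>60: print(st[i],ce[i]+[x-40,y-45])
print("exp top,bottom handle",proj(s,[.477,-.3005,.161]),proj(s,[.477,-.3005,.081]))
for h in(.161,):print([np.round(proj(s,[.477+a,-.3005+b,h]),1) for a in(-.012,.012) for b in(-.012,.012)],[np.round(proj(s,[.477+a,-.3005+b,.081]),1) for a in(-.012,.012) for b in(-.012,.012)])
E
python3 ang.py
```

```text
t 18.6 pos [ 0.4772 -0.3005  0.2438] rot [ 3.1413e+00 -9.0000e-04 -3.4100e-02] w 0.0855 F [ 0.3 -0.8 -0.1] M [ 0.03 -0.02  0.02] q7 -1.01
tool delta [ 0.0049  0.1494 -0.0062] spin -0.006
[ 28  24  28  42 664] [437.04518072 297.90512048]
[  0  27  15  12 153] [402.94117647 285.52941176]
exp top,bottom handle (np.float64(441.9740593312182), np.float64(283.840218425426)) (np.float64(432.02585016778914), np.float64(311.82930964617134))
[array([443.8, 293.3]), array([430.9, 283.4]), array([453.1, 284.2]), array([440.2, 274.7])] [array([433.6, 321. ]), array([421.8, 311.5]), array([442.3, 312.2]), array([430.5, 302.9])]
t 18.7 pos [ 0.4764 -0.3001  0.2424] rot [-3.1406e+00  1.9000e-03 -3.4100e-02] w 0.0853 F [0.5 0.8 0.1] M [ 0.06  0.   -0.01] q7 -1.01
tool delta [ 0.1344 -0.1983  0.0776] spin 1.466
[[113. 111. 111. 112. 112. 112. 113. 113. 113. 113. 112. 111. 108.]
 [119. 120. 124. 127. 129. 131. 132. 135. 135. 134. 130. 129. 126.]
 [129. 130. 131. 133. 136. 144. 156. 167. 176. 176. 172. 163. 152.]]
[1.2  1.24 1.28 1.32 1.36 1.4  1.44 1.48 1.52 1.56 1.6  1.64 1.68]
```

The handle blob is at (437,298), right where a seated, upright driver should be. The selector still reads about 1.54.

```bash
python3 -c "
from rig import *
print(hand_in())"
```

```text
the job is handed in; nothing more can be done
None
```

I turned the orange selector to the green dot with the teal screwdriver (about 1.54 rad by camera), stood the screwdriver back upright in its own holder, left the blue selector alone, and handed the job in at about 19 s.

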